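Feed a label and hold the carton in the labelling jig

TASK

Get the dressing carton ready for its label: first swing the label dispenser's sprung feed lever all the way to its stop and let it spring fully back. Then slide the carton up to the jig's metal fence until its long side lies flush along it, and with one firm diagonal push of the gripper, forward and down, hold it pressed against the fence and down on the bed together, without crushing it. Finish while still holding that push, and leave the bottle, the cup and the roll of tape where they stand.

Things in the scene. Friction and masses are not known exactly. Their poses are not given: they have to be found in the camera images.
- jig: The labelling jig, screwed to the desk, at a varying place and turned up to 0.2 rad. Its origin lies at desk height; its x axis points from the robot's side to the fence (horizontal, square to the fence), y to the left along the fence, z up. All 'jig' offsets below are in this frame, in mm. The label dispenser is a grey housing at its right end, x -2..62, y -181..-119, top 58 above the desk, with a white label roll behind it (x up to 115, top 63).
- bed: The jig's flat laminate bed, the surface on which the carton lies: jig x -140..110, y -200..180; its top is 6 above the desk. Origin and axes as the jig.
- fence: The jig's fixed aluminium fence, an upright bar at the far side of the bed, 240 long and 12 thick, its top 46 above the desk. Origin: the middle of the foot of the face that looks to the robot, at jig x 70, y 40, z 6; axes as the jig. The fence spans 120 to either side of it along y.
- feed_lever (a joint): Angle of the feed lever, rad: 0 at rest (the lever points along the jig's -x, to the robot), grows as it swings counter-clockwise seen from above, toward the jig's -y, to a hard stop at 1.2. A spring always pulls it back to 0; at the post it pulls with about 1 N at rest and 5.5 N at the stop.
- lever_post (a point): Middle of the upright black round post at the lever's free end, 83 above the desk. The post is 12 in diameter and stands free from 66 (top of the steel lever end under it is 64) to 98 above the desk; it circles the pivot at a radius of 70. It can be pinched from above or pushed sideways.
- lever_pivot (a point): Point on the lever's vertical turning axis, at the height of the middle of the post, 83 above the desk: jig x 30, y -150. The hub round the axis is 32 wide, its top 69 above the desk.
- dressing_box: The loose closed dressing carton, printed white and blue, 103 (its x) by 152 (its y, the long side) by 50 high, 140 to 260 g. Origin: centre of its underside; z up; its x axis points roughly to the fence. It starts flat on the bed, its middle 33 to 64 mm short of where it will lie at the fence, and turned up to 0.25 rad against it. It is too wide to grasp.
- reagent: Bystander: amber dropper bottle with white cap, 36 in diameter, 81 high, left of the bed. Origin: centre of its underside.
- sample_cup: Bystander: white sample cup with an orange lid, 62 in diameter, 69 high, left of the bed. Origin: centre of its underside.
- masking_tape: Bystander: roll of masking tape lying flat, 106 in diameter, 26 high, right of the bed. Origin: centre of its underside.
Not all that is in view belongs to the job. Several things have the shape of the dressing_box; the one meant has the colours described above.

How it is judged:
By the outcome, as a careful person would: the job done as asked, in the order asked, and still so for the second after the job is handed in, while the arm keeps its last pose, push and grip.
It also fails if it takes over 48 s, if anything falls off the work surface, if the arm or the gripper's body presses on something with over 40 N, if the wrist force passes 120 N, or if a joint passes its speed limit or range.

ROBOT

A 7-joint arm with a two-finger parallel gripper is mounted at the origin on a cart in front of the work surface, level with it; the furniture and walls round the work are solid. World frame = base frame: x ahead of the robot, y to its left, z up, the work surface at z = 0. Lengths are in m, angles in rad, forces in N, time in s.
With the tool pointing down it reaches from about 0.425 to 1.025 m from the base axis. Payload 3.6 kg.
Tool frame: the origin (TCP) lies on the front face of the gripper's body, between the roots of the fingers; the fingertips stand 73 mm ahead of it and the grasp point (between the pads) lies robot.grip_depth ahead of it (robot.grip_depth is the distance from the TCP to the grasp point, in m); z points along the fingers, y is the line along which they close (so a half turn about z gives the same grasp; the last joint's range is limited). The gripper opens to 85 mm and grips with 20 to 120 N. Pads are 22 mm wide; open, the fingers measure 114 mm over their backs; the gripper's body (76 mm by 85 mm) begins 54 mm behind the grasp point. The pads swing forward as they close: fully open they stand 13 mm farther back than shut.
Start: joints at [-1.351, 0.591, 0.048, 1.609, -0.033, 0.943, -0.034], TCP at [0.224, 0.69, 0.304] pointing down, gripper open.
Joint ranges: [-2.69, 2.69], [-0.47, 2.24], [-1.27, 1.36], [0.19, 2.51], [-1.53, 4.68], [0.08, 2.07], [-3.09, 3.09]. Speed limits (rad/s): [2.57, 2.57, 3.14, 3.14, 3.14, 3.14, 3.14].

INTERFACE

Orientations are given as [roll, pitch, yaw] about the fixed x, y, z axes, in that order (R = Rz(yaw) Ry(pitch) Rx(roll)).
In Python, from station import sensors, eyes, robot gives the robot as it stands.
- The arm moves only by the tool send_rows, never from a script. Its arguments are lists of equal length, an entry for each row: "angular": the turn, a rotation vector about the tool's x, y, z in rad, a list of three; "translation": the shift along the tool's x, y, z in units of 40 mm (1.0 is 40 mm), a list of three; "hand": the opening in per cent of the stroke, from 0 (shut) to 100 (fully open). A call has 1 to 12 rows; each row shifts and turns the commanded pose from where the row before left it, along the tool's axes as they then stand; what a row does not reach is not made up. A row lasts 1/8 s, in which the tool goes at most 62.5 mm and 10.7 degrees, less where a joint would pass 70% of its speed; a pose out of reach is approached as far as the arm can. A call is refused whole if a number of a shift passes 1 or a number of a turn 0.188, either way. A call with a gripper value outside its range is refused whole. The fingers move at their own pace and stop on an object; the grip force is fixed at half the most. Time passes only in rows, so rows that do not move let the fingers close. It gives the time, the measured TCP pose, the force, the opening and the grip force at its end, in the units of the state.
- sensors.get_obs(): the state, without advancing time (a new reading comes with each control period).
- eyes.snapshot(name): name is "scene" or "top" or "wrist"; returns (picture, depth): 400x640x3 uint8, red, green, blue; 400x640 float32, m along the optical axis (not along the pixel's ray), 0 where there is no reading.
- eyes.camera_info(name): a dict with "intrinsics" (3x3 intrinsics, pixels), "dist_coeffs" ([k1, k2, p1, p2, k3] as OpenCV has them; the pictures are not rectified), "extrinsics" (4x4, takes a point from world to camera coordinates). Camera axes: x right, y down, z forward; pixel columns grow to the right and rows downward; lengths in m; the calibration is good to about 2 mm. A picture is of the moment at which its call begins: read the wrist's pose just before it. camera_info takes no time and is no camera call; for the wrist camera it gives the pose at the moment of the call.
- robot.close_job(): hands the job in; it is judged then, once.
The state is a dict: "clock": time; "joint_positions": joint angles; "qd": joint speeds; "effort": joint torques, N m; "tool_pos": TCP position; "tcp_rot": TCP orientation; "contact_force": force on the tool from outside, world axes, zero at the start; "moment": the same for the moment, N m; "gripper_width": opening from 0.0 (shut) to 1.0 (fully open); "grasp_force": force on a finger pad.
Only numpy, scipy, OpenCV 4.12 (cv2) and the standard library are available. Lean on these libraries where they do the work, as an engineer would, in place of code of your own. Each camera call takes 0.05 s, during which the arm holds its last target. There are 200 camera calls.

## Working session

There is one attempt and no reset: what is moved stays moved. The work goes in short steps, Python scripts to look and compute and a tool call to move; the robot and the scene stay as the last step left them, time stands still between calls to the robot, and variables do not carry over. Pictures are saved under pics/ and viewed, at most 10 in all, crops included, and the job is handed in when it is done.

Besides the shell and the picture viewer there is one more tool, called after "Request:" as name(argument=value, ...) on one line, values as JSON. send_rows: Moves the arm, as the interface text tells. Its arguments: {"type":"object","properties":{"angular":{"type":"array"},"translation":{"type":"array"},"hand":{"type":"array"}},"required":["angular","translation","hand"]}

```bash
mkdir -p pics
cat > h.py <<'E'
import numpy as np, cv2
from station import sensors, eyes, robot
def pts(name,depth,px):
    i=eyes.camera_info(name);K=np.array(i["intrinsics"]);d=np.array(i["dist_coeffs"]);T=np.linalg.inv(np.array(i["extrinsics"]))
    px=np.array(px,float).reshape(-1,2)
    n=cv2.undistortPoints(px[:,None],K,d)[:,0]
    z=np.array([depth[int(round(v)),int(round(u))] for u,v in px])
    c=np.c_[n*z[:,None],z]
    return c@T[:3,:3].T+T[:3,3]
def ray(name,px,zw):
    i=eyes.camera_info(name);K=np.array(i["intrinsics"]);d=np.array(i["dist_coeffs"]);T=np.linalg.inv(np.array(i["extrinsics"]))
    px=np.array(px,float).reshape(-1,2)
    n=cv2.undistortPoints(px[:,None],K,d)[:,0]
    r=np.c_[n,np.ones(len(n))]@T[:3,:3].T;o=T[:3,3]
    return o+r*((zw-o[2])/r[:,2])[:,None]
E
python3 - <<'E'
from h import *
for n in("top","scene"):
    p,d=eyes.snapshot(n);np.savez("%s0.npz"%n,p=p,d=d)
    cv2.imwrite("pics/%s0.png"%n,p[:,:,::-1]); print(n,np.linalg.inv(eyes.camera_info(n)["extrinsics"])[:3].round(3))
print(sensors.get_obs(),robot.grip_depth)
E
```

```text
top [[-0.01  -0.98   0.198  0.366]
 [-1.     0.009 -0.005  0.057]
 [ 0.003 -0.198 -0.98   1.309]]
scene [[ 0.841 -0.339  0.422  0.042]
 [-0.542 -0.519  0.662 -0.796]
 [-0.005 -0.785 -0.62   0.887]]
{'clock': 0.1, 'joint_positions': array([-1.35050281,  0.59206405,  0.048299  ,  1.60971235, -0.03330445,
        0.94271235, -0.03370406]), 'qd': array([-0.00026167, -0.00173178,  0.00119424, -0.00143755,  0.00199094,
       -0.0004484 , -0.0003906 ]), 'effort': array([ 3.74825569e-03, -5.49998975e+01,  1.55349847e+00, -1.98822552e+01,
        9.80023557e-03,  3.88923319e-03,  2.34662372e-05]), 'tool_pos': array([0.22357633, 0.68902406, 0.30282165]), 'tcp_rot': array([-3.13950430e+00,  1.11934634e-04,  2.82787677e+00]), 'contact_force': array([ 0.00971096, -0.07220742, -0.07929183]), 'moment': array([0.00024384, 0.0032567 , 0.01945771]), 'grasp_force': 0.0, 'gripper_width': 0.9989322926197108} 0.0539
```

View pics/top0.png

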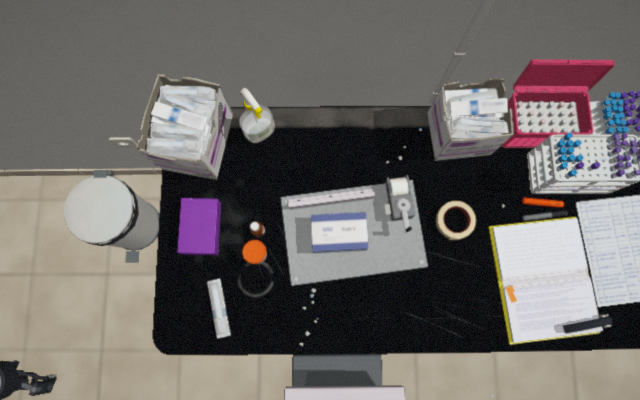

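View pics/scene0.png

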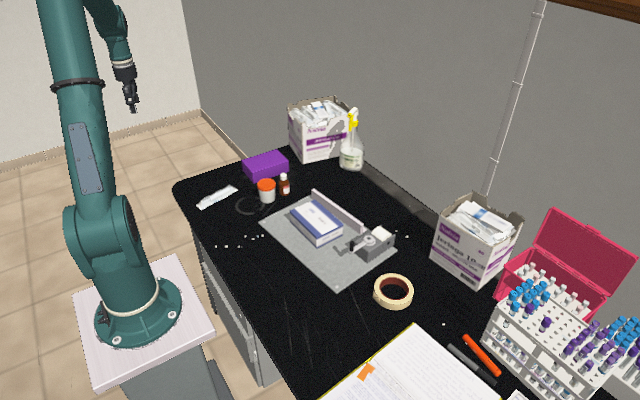

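The jig's bed is at about (353,232) in the top view, with the fence at (331,197), the lever at (407,215), and the dispenser and roll at (399,192). Two things have the carton's shape: the purple box at (200,226) and the white/blue one on the bed at (339,232). The second fits the printed white and blue description. I'll confirm it in an enlarged crop.

Run:
```python
from h import *
p=np.load("top0.npz")["p"]
c=cv2.resize(p[165:295,270:440,::-1],None,fx=4.6,fy=4.6,interpolation=cv2.INTER_CUBIC);cv2.imwrite("pics/crop1.png",c)
```

```text
(no output)
```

View pics/crop1.png

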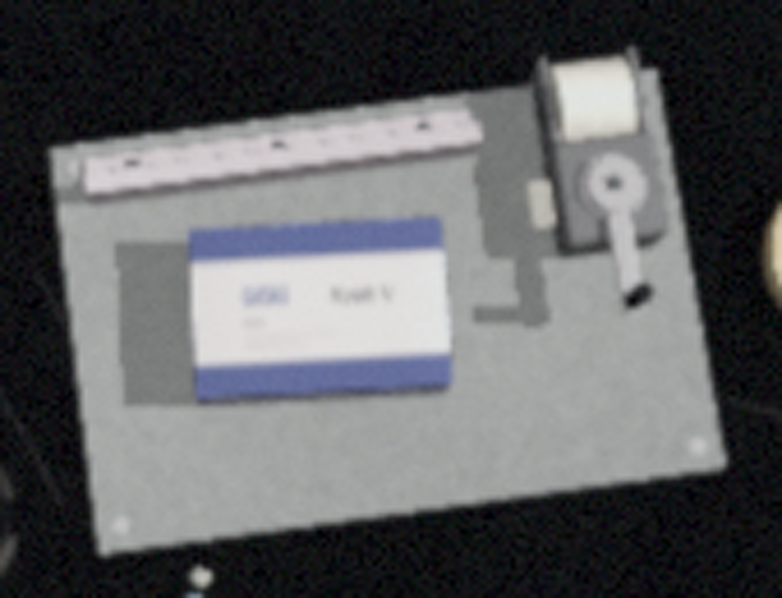

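The crop confirms it: the carton is the white one with blue bands, top corners at crop (190,230), (440,217), (450,383) and (197,395). Bed corners are at (50,148), (657,70), (726,466) and (100,553), the post at (638,294) and the hub at (614,182).

Run:
```python
from h import *
d=np.load("top0.npz")["d"]
f=lambda a:np.array(a)/4.6+[270,165]-0.4
bed=f([(50,148),(657,70),(726,466),(100,553)]);W=ray("top",bed,.006)[:,:2]
J=np.array([(110,180),(110,-200),(-140,-200),(-140,180)])/1000
cj,cw=J.mean(0),W.mean(0);U,S,Vt=np.linalg.svd((J-cj).T@(W-cw));R=(U@Vt).T;t=cw-R@cj
th=np.arctan2(R[1,0],R[0,0]);print("jig",t,th,"res",((J@R.T+t)-W).round(4).tolist())
toj=lambda w:((w[:,:2]-t)@R).round(4)
box=ray("top",f([(190,230),(440,217),(450,383),(197,395)]),.056);print("box",toj(box),toj(box.mean(0)[None]))
e=box[0]-box[1];print("yaw box rel",np.arctan2(-e[0],e[1])-th, np.linalg.norm(e),np.linalg.norm(box[0]-box[3]))
print("hub/post", toj(ray("top",f([(614,182)]),.069)),toj(ray("top",f([(640,290)]),.098)))
print("depth z: box,fence,hub,bed",pts("top",d,f([(320,300),(280,155),(614,215),(600,420)])).round(4).tolist())
b=pts("top",d,[(257,229),(255,250),(456,220)]);print(b.round(3))
np.savez("jig.npz",R=R,t=t,th=th)
print(t+R@[.03,-.15],t+R@[-.04,-.15])
```

```text
jig [ 0.58214829 -0.02089284] 0.12413274689448844 res [[0.0002, -0.0002], [0.0009, 0.0004], [-0.0009, -0.0006], [-0.0002, 0.0005]]
box [[ 0.0375  0.1013]
 [ 0.0256 -0.0459]
 [-0.0724 -0.0368]
 [-0.0597  0.1099]] [[-0.0173  0.0321]]
yaw box rel -0.08075353547733452 0.14768434158437696 0.09760108536906632
hub/post [[ 0.0303 -0.1488]] [[-0.039 -0.147]]
depth z: box,fence,hub,bed [[0.564, 0.0085, 0.058], [0.6537, 0.0305, 0.0469], [0.6126, -0.1655, 0.0601], [0.4973, -0.1611, 0.0066]]
[[ 0.565  0.227  0.079]
 [ 0.51   0.232  0.069]
 [ 0.598 -0.325  0.003]]
[ 0.63048959 -0.16602422] [ 0.56102821 -0.17469122]
```

Request:
send_rows(angular=[[0, 0, 0.162], [0, 0, 0.162], [0, 0, 0.162], [0, 0, 0.162], [0, 0, 0.162], [0, 0, 0.162], [0, 0, 0.162], [0, 0, 0], [0, 0, 0], [0, 0, 0], [0, 0, 0], [0, 0, 0]], translation=[[0, 0, 0], [0, 0, 0], [0, 0, 0], [0, 0, 0], [0, 0, 0], [0, 0, 0], [0, 0, 0], [-0.95, 0.25, 0], [-0.95, 0.25, 0], [-0.95, 0.25, 0], [-0.95, 0.25, 0], [-0.95, 0.25, 0]], hand=[0, 0, 0, 0, 0, 0, 0, 0, 0, 0, 0, 0])

```text
clock: 1.6
tool_pos: [0.2969, 0.5057, 0.3035]
tcp_rot: [-3.141, 0.001, 1.694]
contact_force: [0.7, 0.8, -0.1]
gripper_width: -0.003
grasp_force: 0.0
```

Request:
send_rows(angular=[[0, 0, 0], [0, 0, 0], [0, 0, 0], [0, 0, 0], [0, 0, 0], [0, 0, 0], [0, 0, 0], [0, 0, 0], [0, 0, 0], [0, 0, 0], [0, 0, 0], [0, 0, 0]], translation=[[-0.95, 0.25, 0], [-0.95, 0.25, 0], [-0.95, 0.25, 0], [-0.95, 0.25, 0], [-0.95, 0.25, 0], [-0.95, 0.25, 0], [-0.95, 0.25, 0], [-0.95, 0.25, 0], [-0.95, 0.25, 0], [-0.95, 0.25, 0], [-0.95, 0.25, 0], [-0.95, 0.25, 0]], hand=[0, 0, 0, 0, 0, 0, 0, 0, 0, 0, 0, 0])

```text
clock: 3.1
tool_pos: [0.4719, 0.0682, 0.3038]
tcp_rot: [-3.141, -0.0, 1.694]
contact_force: [0.6, 0.2, 0.4]
gripper_width: 0.002
grasp_force: 0.0
```

```bash
cat >> h.py <<'E'
_j=np.load("jig.npz")
def st():
    o=sensors.get_obs();p=o["tool_pos"];j=(p[:2]-_j["t"])@_j["R"]
    print("t",round(o["clock"],2),"jig",j.round(4),"z",p[2].round(4),"rpy",o["tcp_rot"].round(4),"yaw rel",(o["tcp_rot"][2]-np.pi/2-_j["th"]).round(4),"q",o["joint_positions"].round(3),"F",o["contact_force"].round(2),"w",round(o["gripper_width"],3))
E
python3 -c "from h import *;st()"
```

```text
t 3.1 jig [-0.0984  0.1021] z 0.3038 rpy [-3.1412e+00 -1.0000e-04  1.6941e+00] yaw rel -0.0008 q [-0.618  0.307  0.475  2.169 -0.214  0.71   0.124] F [0.56 0.23 0.43] w 0.002
```

Request:
send_rows(angular=[[0, 0, 0], [0, 0, 0], [0, 0, 0], [0, 0, 0], [0, 0, 0], [0, 0, 0], [0, 0, 0], [0, 0, 0]], translation=[[-0.9, 0.24, 0.3], [-0.9, 0.24, 0.3], [-0.9, 0.24, 0.3], [-0.9, 0.24, 0.6], [-0.9, 0.24, 0.6], [-0.85, 0.24, 0.6], [0, 0, 0.6], [0, 0, 0.5]], hand=[0, 0, 0, 0, 0, 0, 0, 0])

```text
clock: 4.1
tool_pos: [0.5549, -0.1366, 0.1506]
tcp_rot: [-3.14, -0.0, 1.693]
contact_force: [0.3, 0.4, -0.1]
gripper_width: -0.004
grasp_force: 0.0
```

Run:
```python
from h import *
st()
p,d=eyes.snapshot("wrist");cv2.imwrite("pics/w1.png",p[:,:,::-1])
```

```text
t 4.1 jig [-0.0414 -0.1115] z 0.1506 rpy [-3.1404e+00 -2.0000e-04  1.6925e+00] yaw rel -0.0024 q [-0.062  0.645  0.316  2.068 -0.409  0.488  0.681] F [ 0.3   0.42 -0.12] w -0.004
```

View pics/w1.png

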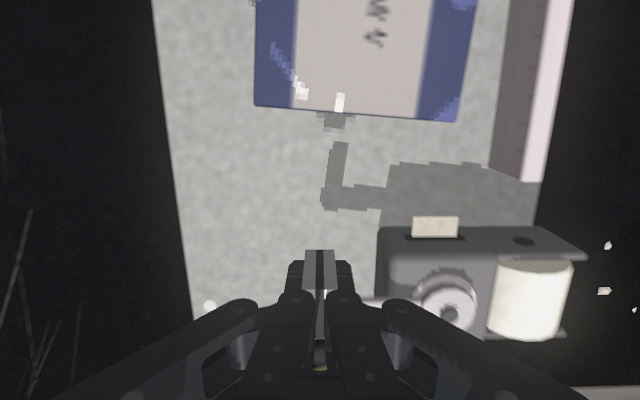

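The wrist view shows the closed fingertips at (319,260), the hub at (450,315) and the lever running left behind the fingers. That matches the plan, so I'll push along the arc.

Request:
send_rows(angular=[[0, 0, 0], [0, 0, -0.15], [0, 0, -0.15], [0, 0, -0.15], [0, 0, -0.15], [0, 0, -0.15], [0, 0, -0.15], [0, 0, -0.15], [0, 0, -0.15], [0, 0, 0]], translation=[[-0.5, 0.03, 0], [-0.266, -0.044, 0], [-0.266, -0.044, 0], [-0.266, -0.044, 0], [-0.266, -0.044, 0], [-0.266, -0.044, 0], [-0.266, -0.044, 0], [-0.266, -0.044, 0], [-0.266, -0.044, 0], [0, 0, 0]], hand=[0, 0, 0, 0, 0, 0, 0, 0, 0, 0])

```text
clock: 5.4
tool_pos: [0.5951, -0.2283, 0.1524]
tcp_rot: [3.141, -0.004, 2.891]
contact_force: [-4.4, 2.7, 2.6]
gripper_width: -0.004
grasp_force: 2.5
```

Run:
```python
from h import *
st()
p,d=eyes.snapshot("top");cv2.imwrite("pics/t2.png",cv2.resize(p[165:275,350:470,::-1],None,fx=5,fy=5,interpolation=cv2.INTER_CUBIC))
```

```text
t 5.4 jig [-0.0129 -0.2074] z 0.1524 rpy [ 3.1414 -0.0038  2.8914] yaw rel 1.1964 q [ 0.301  0.674 -0.008  1.906  0.01   0.566  1.607] F [-4.43  2.74  2.61] w -0.004
```

Request:
send_rows(angular=[[0, 0, -0.04], [0, 0, 0], [0, 0, 0]], translation=[[-0.1, 0, 0], [-0.1, 0, 0], [0, 0, 0]], hand=[0, 0, 0])

```text
clock: 5.82
tool_pos: [0.5982, -0.2297, 0.1518]
tcp_rot: [-3.14, -0.014, 2.93]
contact_force: [-12.4, 4.4, 8.4]
gripper_width: 0.001
grasp_force: 5.7
```

```bash
python3 -c "from h import *;st()"
```

```text
t 5.83 jig [-0.01   -0.2092] z 0.1518 rpy [-3.1405 -0.0142  2.9296] yaw rel 1.2347 q [ 0.306  0.68  -0.016  1.892  0.022  0.583  1.634] F [-12.42   4.38   8.43] w 0.001
```

Force jumped from 5 N to 13 N with little motion, so the lever is at its stop. I'll go back along the arc, move clear, and look.

Request:
send_rows(angular=[[0, 0, 0.04], [0, 0, 0.15], [0, 0, 0.15], [0, 0, 0.15], [0, 0, 0.15], [0, 0, 0.15], [0, 0, 0.15], [0, 0, 0.15], [0, 0, 0.15], [0, 0, 0], [0, 0, 0]], translation=[[0.2, 0, 0], [0.257, 0.083, 0], [0.257, 0.083, 0], [0.257, 0.083, 0], [0.257, 0.083, 0], [0.257, 0.083, 0], [0.257, 0.083, 0], [0.257, 0.083, 0], [0.257, 0.083, 0], [0.7, 0, 0], [0.7, 0, -0.6]], hand=[0, 0, 0, 0, 0, 0, 0, 0, 0, 0, 0])

```text
clock: 7.2
tool_pos: [0.5519, -0.1009, 0.1761]
tcp_rot: [3.141, 0.002, 1.69]
contact_force: [0.2, 0.1, 0.7]
gripper_width: -0.002
grasp_force: 0.0
```

Run:
```python
from h import *
st()
p,d=eyes.snapshot("top");a=p[165:275,350:470,::-1]
q,_=eyes.snapshot("scene");b=q[200:310,310:430,::-1]
cv2.imwrite("pics/t3.png",cv2.resize(np.hstack([a,b]),None,fx=3.3,fy=3.3,interpolation=cv2.INTER_CUBIC))
```

```text
t 7.2 jig [-0.04   -0.0756] z 0.1761 rpy [3.1414e+00 1.8000e-03 1.6901e+00] yaw rel -0.0049 q [-0.152  0.598  0.35   2.083 -0.394  0.522  0.606] F [0.2  0.07 0.74] w -0.002
```

View pics/t3.png

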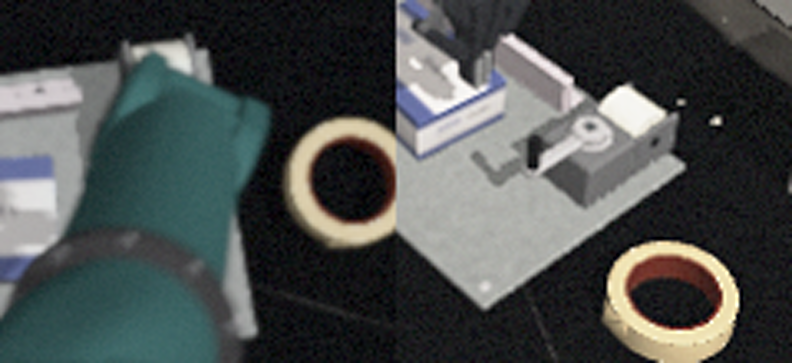

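The scene view shows the lever back at rest, with the post at (533,152) pointing to the robot. Next I'll open the hand, turn it 90° and get behind the carton.

Request:
send_rows(angular=[[0, 0, 0.175], [0, 0, 0.175], [0, 0, 0.175], [0, 0, 0.175], [0, 0, 0.175], [0, 0, 0.175], [0, 0, 0.175], [0, 0, 0.175], [0, 0, 0.166], [0, 0, 0], [0, 0, 0], [0, 0, 0]], translation=[[0, 0, 0], [0, 0, 0], [0, 0, 0], [0, 0, 0], [0, 0, 0], [0, 0, 0], [0, 0, 0], [0, 0, 0], [0, 0, 0], [-0.55, -0.9, 0], [-0.55, -0.9, 0], [-0.55, -0.9, 0]], hand=[100, 100, 100, 100, 100, 100, 100, 100, 100, 100, 100, 100])

```text
clock: 8.8
tool_pos: [0.4731, -0.0024, 0.1766]
tcp_rot: [3.139, -0.003, 0.125]
contact_force: [0.2, 0.9, -0.8]
gripper_width: 0.998
grasp_force: 0.0
```

Request:
send_rows(angular=[[0, 0, 0], [0, 0, 0], [0, 0, 0], [0, 0, 0]], translation=[[0, 0, 0.6], [0, 0, 0.6], [0, 0, 0.6], [0, 0, 0.2]], hand=[100, 100, 100, 100])

```text
clock: 9.3
tool_pos: [0.4733, -0.0029, 0.0955]
tcp_rot: [3.14, -0.001, 0.125]
contact_force: [-0.3, -0.0, 0.3]
gripper_width: 0.999
grasp_force: 0.0
```

Run:
```python
from h import *
st()
p,d=eyes.snapshot("wrist");cv2.imwrite("pics/w4.png",p[:,:,::-1])
```

```text
t 9.3 jig [-0.1058  0.0313] z 0.0955 rpy [ 3.140e+00 -8.000e-04  1.253e-01] yaw rel -1.5696 q [-0.462  0.74   0.52   2.305 -1.135  0.377 -0.401] F [-0.34 -0.02  0.3 ] w 0.999
```

View pics/w4.png

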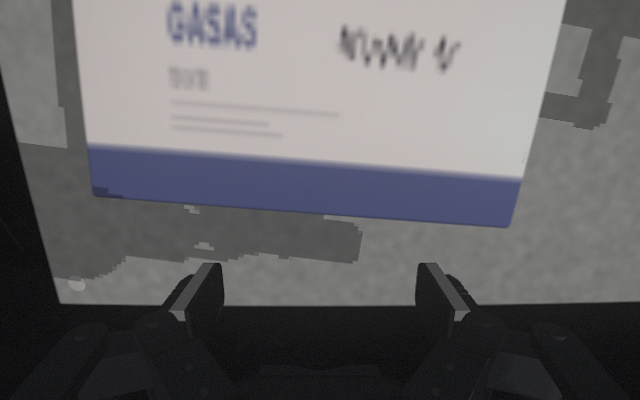

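The wrist view shows both fingertips, at (200,290) and (440,290), behind the carton's near edge, which runs from (93,195) to (510,225). I'll push forward in jig x.

Request:
send_rows(angular=[[0, 0, 0], [0, 0, 0], [0, 0, 0], [0, 0, 0], [0, 0, 0], [0, 0, 0], [0, 0, 0]], translation=[[0.3, 0, 0], [0.2, 0, 0], [0.2, 0, 0], [0.2, 0, 0], [0.2, 0, 0], [0.2, 0, 0], [0.1, 0, 0]], hand=[100, 100, 100, 100, 100, 100, 100])

```text
clock: 10.22
tool_pos: [0.5287, 0.006, 0.0958]
tcp_rot: [-3.141, -0.0, 0.128]
contact_force: [-2.6, -0.4, 0.8]
gripper_width: 1.004
grasp_force: 0.9
```

Request:
send_rows(angular=[[0, 0, 0], [0, 0, 0], [0, 0, 0]], translation=[[0.07, 0, 0], [0.05, 0, 0], [0, 0, 0]], hand=[100, 100, 100])

```text
clock: 10.6
tool_pos: [0.5332, 0.0064, 0.0959]
tcp_rot: [3.141, -0.001, 0.128]
contact_force: [-0.9, -0.3, -0.6]
gripper_width: 1.0
grasp_force: 0.2
```

```bash
python3 -c "from h import *;st()"
```

```text
t 10.6 jig [-0.0452  0.0331] z 0.0959 rpy [ 3.1415e+00 -6.0000e-04  1.2780e-01] yaw rel -1.5671 q [-0.521  0.796  0.611  2.177 -1.039  0.495 -0.527] F [-0.92 -0.34 -0.59] w 1.0
```

Request:
send_rows(angular=[[0, 0, 0], [0, 0, 0], [0, 0, 0]], translation=[[0.06, 0, 0], [0.06, 0, 0], [0, 0, 0]], hand=[100, 100, 100])

```text
clock: 10.98
tool_pos: [0.5344, 0.0065, 0.0957]
tcp_rot: [-3.14, 0.005, 0.126]
contact_force: [-5.7, -0.3, 4.0]
gripper_width: 1.0
grasp_force: 3.4
```

Request:
send_rows(angular=[[0, 0, 0], [0, 0, 0]], translation=[[0.06, 0, 0], [0, 0, 0]], hand=[100, 100])

```text
clock: 11.22
tool_pos: [0.5346, 0.0065, 0.0955]
tcp_rot: [-3.139, 0.009, 0.126]
contact_force: [-9.9, -0.5, 5.6]
gripper_width: 0.998
grasp_force: 5.1
```

Request:
send_rows(angular=[[0, 0, 0], [0, 0, 0]], translation=[[0.06, 0, 0], [0, 0, 0]], hand=[100, 100])

```text
clock: 11.48
tool_pos: [0.5349, 0.0065, 0.0953]
tcp_rot: [-3.138, 0.013, 0.126]
contact_force: [-13.0, -1.4, 9.6]
gripper_width: 0.995
grasp_force: 6.9
```

Run:
```python
from h import *
st()
p,d=eyes.snapshot("wrist");cv2.imwrite("pics/w5.png",p[:,:,::-1])
```

```text
t 11.47 jig [-0.0435  0.033 ] z 0.0953 rpy [-3.1379  0.013   0.1261] yaw rel -1.5688 q [-0.526  0.805  0.623  2.166 -1.022  0.519 -0.545] F [-13.02  -1.44   9.59] w 0.995
```

View pics/w5.png

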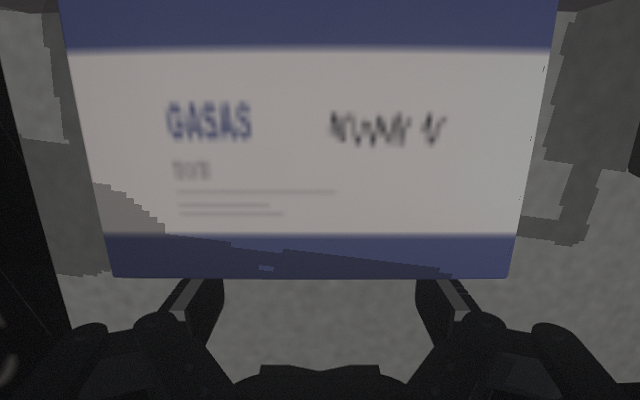

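The carton is now square along the fence: its near edge at row 278 is level, and the reaction has risen to 13 N. For the hold I'll tilt the tool forward with the fingers open in the jig's x–z plane. One fingertip goes on the top and the other on the near side, so a diagonal push gives real forward and downward contact.

Request:
send_rows(angular=[[0, 0, 0], [0, 0, 0], [0, 0, 0], [0, 0, -0.175], [0, 0, -0.175], [0, 0, -0.175], [0, 0, -0.175], [0, 0, -0.175], [0, 0, -0.175], [0, 0, -0.175], [0, 0, -0.175], [0, 0, -0.171]], translation=[[-0.6, 0, 0], [0, 0, -0.9], [0, 0, -0.9], [0, 0, -0.4], [0, 0, 0], [0, 0, 0], [0, 0, 0], [0, 0, 0], [0, 0, 0], [0, 0, 0], [0, 0, 0], [0, 0, 0]], hand=[100, 100, 100, 100, 100, 100, 100, 100, 100, 100, 100, 100])

```text
clock: 13.02
tool_pos: [0.5194, 0.0043, 0.1843]
tcp_rot: [3.14, 0.0, 1.704]
contact_force: [0.2, -0.1, -0.4]
gripper_width: 1.002
grasp_force: 0.0
```

Request:
send_rows(angular=[[-0.125, 0, 0], [-0.125, 0, 0], [0, 0, 0]], translation=[[0, 0.3, 0], [0, 0.3, 0], [0, 0, 0]], hand=[100, 100, 100])

```text
clock: 13.4
tool_pos: [0.5418, 0.0069, 0.1857]
tcp_rot: [2.892, -0.001, 1.697]
contact_force: [-0.1, 0.4, -0.7]
gripper_width: 0.999
grasp_force: 0.0
```

```bash
cat >> h.py <<'E'
from scipy.spatial.transform import Rotation as Ro
def ax():
    o=sensors.get_obs();M=Ro.from_euler("xyz",o["tcp_rot"]).as_matrix();J=np.eye(3);J[:2,:2]=_j["R"]
    A=J.T@M;print("tool axes in jig (cols)\n",A.round(3));return A
E
python3 - <<'E'
from h import *
st();ax()
p,d=eyes.snapshot("top");q,_=eyes.snapshot("scene")
cv2.imwrite("pics/s6.png",np.hstack([cv2.resize(p[165:295,270:400,::-1],(390,390)),cv2.resize(q[170:300,265:395,::-1],(390,390))]))
E
```

```text
t 13.4 jig [-0.0366  0.0326] z 0.1857 rpy [ 2.8921e+00 -1.4000e-03  1.6970e+00] yaw rel 0.002 q [-0.216  0.508  0.164  2.242 -0.56   0.173  0.586] F [-0.14  0.42 -0.7 ] w 0.999
tool axes in jig (cols)
 [[-0.002  0.969  0.247]
 [ 1.     0.002  0.002]
 [ 0.001  0.247 -0.969]]
```

View pics/s6.png

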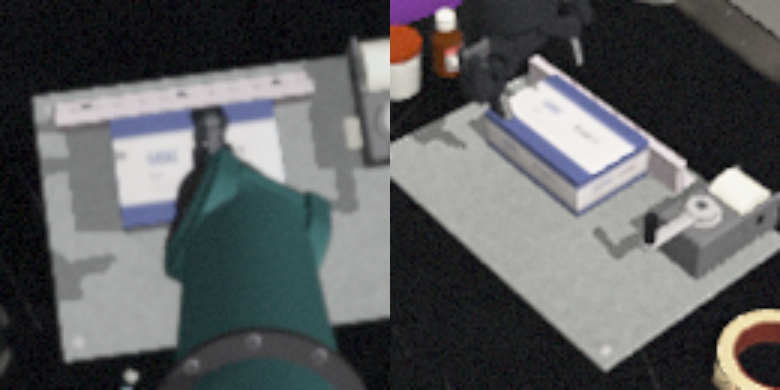

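The carton lies flush along the fence, the lever is at rest, and the forward tilt was reached. I'll lower into position now.

Request:
send_rows(angular=[[0, 0, 0], [0, 0, 0], [0, 0, 0]], translation=[[0, 0, 0.65], [0, 0, 0.65], [0, 0, 0]], hand=[100, 100, 100])

```text
clock: 13.88
tool_pos: [0.5556, 0.0094, 0.134]
tcp_rot: [2.895, -0.0, 1.698]
contact_force: [-0.6, 0.4, 0.4]
gripper_width: 1.004
grasp_force: 0.0
```

Request:
send_rows(angular=[[0, 0, 0], [0, 0, 0], [0, 0, 0]], translation=[[0, -0.02, 0.2], [0, -0.02, 0.2], [0, 0, 0]], hand=[100, 100, 100])

```text
clock: 14.25
tool_pos: [0.558, 0.0097, 0.1205]
tcp_rot: [2.892, -0.0, 1.699]
contact_force: [-0.3, -0.2, 0.4]
gripper_width: 1.005
grasp_force: 0.0
```

Run:
```python
from h import *
st();ax()
p,d=eyes.snapshot("wrist");q,_=eyes.snapshot("scene")
cv2.imwrite("pics/s7.png",np.hstack([cv2.resize(p[:,:,::-1],(480,300)),cv2.resize(q[175:275,260:360,::-1],(300,300))]))
```

```text
t 14.25 jig [-0.0202  0.0334] z 0.1205 rpy [ 2.8921e+00 -2.0000e-04  1.6988e+00] yaw rel 0.0039 q [-0.181  0.642  0.118  2.231 -1.295  0.082  1.317] F [-0.26 -0.19  0.42] w 1.005
tool axes in jig (cols)
 [[-0.004  0.969  0.247]
 [ 1.     0.004  0.001]
 [ 0.     0.247 -0.969]]
```

View pics/s7.png

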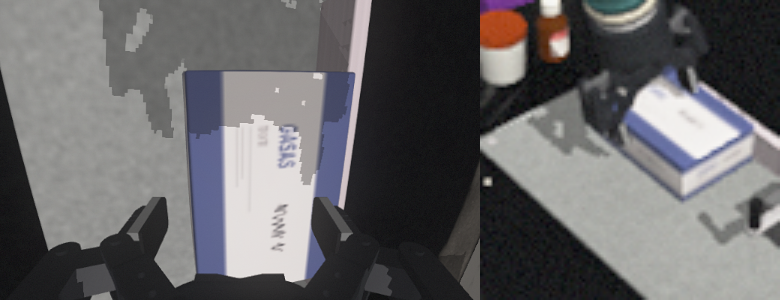

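The fingers now straddle the carton's near edge, one over the top and one behind the side. The wrist joint is at its limit (q6 0.082), so I'll reduce the tilt slightly and start the diagonal approach.

Request:
send_rows(angular=[[0.07, 0, 0], [0, 0, 0], [0, 0, 0], [0, 0, 0]], translation=[[0, 0, -0.12], [0.0, 0.1, 0.145], [0, 0.1, 0.145], [0, 0, 0]], hand=[100, 100, 100, 100])

```text
clock: 14.85
tool_pos: [0.5667, 0.0106, 0.1102]
tcp_rot: [2.949, -0.005, 1.699]
contact_force: [-0.0, -0.1, 0.5]
gripper_width: 1.001
grasp_force: 0.0
```

```bash
python3 -c "from h import *;st();ax()"
```

```text
t 14.85 jig [-0.0114  0.0332] z 0.1102 rpy [ 2.9485 -0.005   1.6992] yaw rel 0.0042 q [-0.359  0.703  0.37   2.193 -1.257  0.26   1.256] F [-0.02 -0.05  0.54] w 1.001
tool axes in jig (cols)
 [[-0.004  0.981  0.192]
 [ 1.     0.003  0.006]
 [ 0.005  0.192 -0.981]]
```

Request:
send_rows(angular=[[0, 0, 0], [0, 0, 0], [0, 0, 0]], translation=[[0, 0.1, 0.05], [0, 0.08, 0.04], [0, 0, 0]], hand=[100, 100, 100])

```text
clock: 15.22
tool_pos: [0.5747, 0.0111, 0.1087]
tcp_rot: [2.948, -0.003, 1.699]
contact_force: [0.3, -0.1, -0.6]
gripper_width: 1.0
grasp_force: 0.0
```

Request:
send_rows(angular=[[0, 0, 0], [0, 0, 0], [0, 0, 0]], translation=[[0, 0.04, 0.06], [0, 0.04, 0.06], [0, 0, 0]], hand=[100, 100, 100])

```text
clock: 15.6
tool_pos: [0.5758, 0.0114, 0.1058]
tcp_rot: [2.95, -0.005, 1.699]
contact_force: [-10.8, 0.5, 18.0]
gripper_width: 1.001
grasp_force: 12.2
```

```bash
python3 -c "from h import *;st();ax()"
```

```text
t 15.6 jig [-0.0023  0.0328] z 0.1058 rpy [ 2.9503 -0.0045  1.699 ] yaw rel 0.0041 q [-0.368  0.72   0.385  2.173 -1.249  0.275  1.243] F [-10.77   0.45  18.04] w 1.001
tool axes in jig (cols)
 [[-0.004  0.982  0.19 ]
 [ 1.     0.003  0.005]
 [ 0.005  0.19  -0.982]]
```

Both contacts carry load: 11 N forward and 18 N down. I'll add a little more forward push.

Request:
send_rows(angular=[[0, 0, 0], [0, 0, 0], [0, 0, 0]], translation=[[0, 0.08, 0.01], [0, 0.02, 0.0], [0, 0, 0]], hand=[100, 100, 100])

```text
clock: 15.98
tool_pos: [0.5762, 0.0113, 0.1059]
tcp_rot: [2.955, -0.006, 1.699]
contact_force: [-19.8, -0.8, 26.0]
gripper_width: 1.002
grasp_force: 17.7
```

Run:
```python
from h import *
st();ax()
p,d=eyes.snapshot("wrist");q,_=eyes.snapshot("scene")
cv2.imwrite("pics/s8.png",np.hstack([cv2.resize(p[:,:,::-1],(480,300)),cv2.resize(q[170:280,260:370,::-1],(300,300))]))
st()
```

```text
t 15.97 jig [-0.0019  0.0327] z 0.1059 rpy [ 2.9552 -0.0058  1.6986] yaw rel 0.0037 q [-0.376  0.723  0.398  2.17  -1.238  0.287  1.23 ] F [-19.8   -0.8   25.97] w 1.002
tool axes in jig (cols)
 [[-0.004  0.983  0.185]
 [ 1.     0.003  0.006]
 [ 0.006  0.185 -0.983]]
t 16.07 jig [-0.0019  0.0327] z 0.1059 rpy [ 2.9552 -0.0059  1.6986] yaw rel 0.0037 q [-0.376  0.723  0.398  2.17  -1.238  0.287  1.23 ] F [-18.49  -0.39  25.64] w 0.997
```

View pics/s8.png

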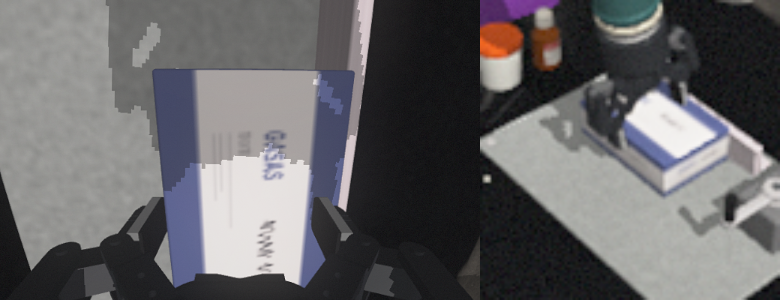

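The carton is flush along the fence, with the fingers on its top and near side. The push holds steady at about 19 N forward and 26 N down, and the carton shows no deformation. The bottle and cup have not moved. Handing in.

```bash
python3 -c "from h import *;print(robot.close_job())"
```

```text
the job is handed in; nothing more can be done
None
```

The job is handed in, but no verdict came back: the lever was swung to its stop and sprang back, and the carton lies flush along the fence, held by a diagonal push of about 19 N forward and 26 N down, with the bottle, cup and tape left untouched.

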